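# Pick the full screw box by weight and set it in the tray

### The arm

A 7-joint arm with a two-finger parallel gripper is mounted at the origin on the work surface. World frame = base frame: x ahead of the robot, y to its left, z up, the work surface at z = 0. Lengths are in m, angles in rad, forces in N, time in s.
With the tool pointing down it reaches from about 0.425 to 0.875 m from the base axis. Payload 9.9 kg.
Tool frame: the origin (TCP) lies between the finger pads; the fingertips stand 22 mm ahead of it and the grasp point (between the pads) lies 3 mm ahead of it; z points along the fingers, y is the direction in which the jaws open and shut (so a half turn about z gives the same grasp; the last joint's range is limited). The gripper opens to 85 mm and grips with 20 to 120 N. Pads are 22 mm wide; open, the fingers measure 114 mm over their backs; the gripper's body (76 mm by 85 mm) begins 54 mm behind the grasp point. The pads swing forward as they close: fully open they stand 13 mm farther back than shut.
Start: joints at [1.047, 0.576, 0.025, 1.437, -0.015, 1.129, -0.057], TCP at [0.287, -0.611, 0.253] pointing down, gripper open.
Joint ranges: [-2.76, 2.76], [-0.34, 2.15], [-1.52, 1.57], [0.19, 2.46], [-1.09, 4.23], [0.17, 1.99], [-2.82, 2.82]. Speed limits (rad/s): [2.22, 2.22, 3.01, 3.01, 3.14, 3.14, 3.14].

### API

Orientations are given as a rotation vector (axis times angle).
In Python, from rig import get_obs, get_image, get_calibration, hand_in gives the robot as it stands. The module is installed in compiled form; this text tells all that it offers.
- The arm moves only by the tool jog_arm, never from a script. Its argument "moves" is a list of rows, each an object of numbers: "dx", "dy", "dz": the shift along the tool's x, y, z in m; "twist": the turn about the tool's z in degrees. In form: [{"dx": .., "dy": .., "dz": .., "twist": ..}, ...]. A call has exactly 10 rows; each row is the pose to reach, as a shift and turn from the pose commanded when the call began, along the tool's axes at that moment; what a row does not reach only later rows make up. A row lasts 1/10 s, in which the tool goes at most 50 mm and 8.59 degrees, less where a joint would pass 70% of its speed; a pose out of reach is approached as far as the arm can. A call with a gripper value outside its range is refused whole. "jaw" is the closure, from 0 (fully open) to 1 (shut), set as the call begins (left out, the last holds). The fingers move at their own pace and stop on an object; "newtons" is the grip in N (left out, the last holds). Time passes only in rows, so rows that repeat a pose let the fingers close, or fill a call up. It gives the time, the measured TCP pose, the force and the opening at its end, in the units of the state.
- get_obs(): the state, without advancing time (a new reading comes with each control period).
- get_image(name): name is "scene" or "side" or "wrist"; returns the picture (480x640x3 uint8, red, green, blue); there is no depth.
- get_calibration(name): a dict with "vertical_fov" (degrees; the focal length in pixels is half the picture's height over the tangent of half this angle, whatever the lens; pixels are square), "cx", "cy" (the principal point, pixels), "position" and "attitude" of the camera in the world. Camera axes: x right, y down, z forward; pixel columns grow to the right and rows downward; lengths in m; the calibration is good to about 2 mm. A picture is of the moment at which its call begins: read the wrist's pose just before it. get_calibration takes no time and is no camera call; for the wrist camera it gives the pose at the moment of the call.
- hand_in(): hands the job in, once; it reports no verdict.
The state is a dict: "t": time; "q": joint angles; "joint_vel": joint speeds; "joint_efforts": joint torques, N m; "eef_pos": TCP position; "orientation": TCP orientation; "wrist_force": force on the tool from outside, world axes, zero at the start; "torque": the same for the moment, N m; "gripper_width": finger opening in m.
Only numpy, scipy, OpenCV 4.12 (cv2) and the standard library are available. Lean on these libraries where they do the work, as an engineer would, in place of code of your own. Each camera call takes 0.05 s, during which the arm holds its last target.

### The job

Three identical closed screw boxes hang on the hooks of the red rack: one is full and clearly the heaviest, the other two are almost empty. Find the full one by its weight, lift it off its hook and set it down gently, standing upright, in the red tray; leave the two light boxes each hanging on its own hook, and do not disturb the glue gun, the tape roll or the bottle.

Things in the scene. Friction and masses are not known exactly. Their poses are not given: they have to be found in the camera images.
- rack: red steel frame fixed on the bench, 430 mm wide, 250 mm tall, open towards the robot. Origin: on the bench below the middle box's centre; y along the row to the robot's left, x away from the robot. Hooks at y = +135, 0, -135 mm on a rail (centre x = +43, z = 215 mm). A lower rail (front face x = +25.5, z = 100 mm) backs the boxes. Rail and hooks overhang: come tilted.
- hook_a (a point): tip of the left steel hook (8 mm rod, centre 215 mm above the bench) that comes forward to x = +7 mm of the rack and there turns up; this point is the top of the upturned tip, 231 mm above the bench. A loop must rise about 15 mm to pass over it, then come towards the robot; lifted up to 10 mm it stays on its hook.
- hook_b (a point): tip of the middle steel hook (8 mm rod, centre 215 mm above the bench) that comes forward to x = +7 mm of the rack and there turns up; this point is the top of the upturned tip, 231 mm above the bench. A loop must rise about 15 mm to pass over it, then come towards the robot; lifted up to 10 mm it stays on its hook.
- hook_c (a point): tip of the right steel hook (8 mm rod, centre 215 mm above the bench) that comes forward to x = +7 mm of the rack and there turns up; this point is the top of the upturned tip, 231 mm above the bench. A loop must rise about 15 mm to pass over it, then come towards the robot; lifted up to 10 mm it stays on its hook.
- box_a: blue box, white lid, on the left hook, 50 x 50 mm, 110 mm tall; underside 72 mm above the bench. Origin: centre of underside; axes as the rack. A wire loop (6 mm wire, 30 mm wide inside) on the lid, 21 mm behind the centre (+x), top wire centred 150 mm above the underside, is on the hook. Grip about 22 mm below the lid top. Any may be the full one: full 0.45 to 0.75 kg, else under 0.25 kg.
- box_b: blue box, white lid, on the middle hook, 50 x 50 mm, 110 mm tall; underside 72 mm above the bench. Origin: centre of underside; axes as the rack. A wire loop (6 mm wire, 30 mm wide inside) on the lid, 21 mm behind the centre (+x), top wire centred 150 mm above the underside, is on the hook. Grip about 22 mm below the lid top. Any may be the full one: full 0.45 to 0.75 kg, else under 0.25 kg.
- box_c: blue box, white lid, on the right hook, 50 x 50 mm, 110 mm tall; underside 72 mm above the bench. Origin: centre of underside; axes as the rack. A wire loop (6 mm wire, 30 mm wide inside) on the lid, 21 mm behind the centre (+x), top wire centred 150 mm above the underside, is on the hook. Grip about 22 mm below the lid top. Any may be the full one: full 0.45 to 0.75 kg, else under 0.25 kg.
- tray: shallow red steel tray fixed on the bench, open on top, 116 mm (x) x 106 mm (y) outside, 18 mm tall, walls and floor 3 mm thick. Origin: centre of its underside, z up.
- bottle: clear glass glue bottle with black cap, 60 mm across, 110 mm tall, standing. Origin: centre of its underside. A bystander.
- tape: yellow tape roll lying flat, 90 mm across, 22 mm tall. Origin: centre of its underside. A bystander.
- gluegun: blue glue gun lying on its side, about 190 mm long and 32 mm high; origin on the bench under its barrel, nozzle towards its +x, handle towards its +y (to 117 mm). A bystander.

How it is judged:
At the end, for the whole second after the job is handed in: The full box (over 3.3 N on the tray) stands still and upright (0.1 rad) on the tray floor, centre within 36 mm (x) and 32 mm (y) of the tray's; each light box hangs on the rack within 30 mm of its start, tilted under 0.25 rad (((x of box_a in the frame of tray between -0.036 and 0.036 m and y of box_a in the frame of tray between -0.032 and 0.032 m and z of box_a in the frame of tray below 0.012 m and angle between box_a's own z axis and vertical below 0.1 rad and contact force between box_a and tray above 3.3 N and linear speed of box_a below 0.02 m/s and distance of each of box_b, box_c from where it was at the start of the episode below 0.03 m and angle between each of box_b, box_c's own z axis and vertical below 0.25 rad and contact force between each of box_b, box_c and rack above 0.8 N) or (x of box_b in the frame of tray between -0.036 and 0.036 m and y of box_b in the frame of tray between -0.032 and 0.032 m and z of box_b in the frame of tray below 0.012 m and angle between box_b's own z axis and vertical below 0.1 rad and contact force between box_b and tray above 3.3 N and linear speed of box_b below 0.02 m/s and distance of each of box_a, box_c from where it was at the start of the episode below 0.03 m and angle between each of box_a, box_c's own z axis and vertical below 0.25 rad and contact force between each of box_a, box_c and rack above 0.8 N) or (x of box_c in the frame of tray between -0.036 and 0.036 m and y of box_c in the frame of tray between -0.032 and 0.032 m and z of box_c in the frame of tray below 0.012 m and angle between box_c's own z axis and vertical below 0.1 rad and contact force between box_c and tray above 3.3 N and linear speed of box_c below 0.02 m/s and distance of each of box_a, box_b from where it was at the start of the episode below 0.03 m and angle between each of box_a, box_b's own z axis and vertical below 0.25 rad and contact force between each of box_a, box_b and rack above 0.8 N))); the robot touches nothing.
It fails at once if a box strikes the tray hard (over 60 N) (contact force between any of box_a, box_b, box_c and tray above 60 N).
It fails at once if the bottle, tape roll or glue gun is moved more than 40 mm or the bottle is tipped (distance of any of bottle, tape, gluegun from where it was at the start of the episode above 0.04 m or angle between bottle's own z axis and vertical above 0.3 rad).
It also fails if it takes over 67 s, if anything falls off the work surface, if the arm or the gripper's body presses on something with over 40 N, if the wrist force passes 120 N, or if a joint passes its speed limit or range.

## Working session

There is one attempt and no reset: what is moved stays moved. The work goes in short steps, Python scripts to look and compute and a tool call to move; the robot and the scene stay as the last step left them, time stands still between calls to the robot, and variables do not carry over. Pictures are saved under pics/ and viewed, and the job is handed in when it is done.

Besides the shell and the picture viewer there is one more tool, called after "Call:" by a JSON object that holds its "op" and its "data". jog_arm: Moves the arm, as the interface text tells. Its arguments: {"type":"object","properties":{"moves":{"type":"array"},"jaw":{"type":"number"},"newtons":{"type":"number"}},"required":["moves"]}

```bash
mkdir -p pics
python3 - <<'E'
from rig import *
import cv2
o=get_obs()
for k in o: print(k,o[k])
for n in ["scene","side","wrist"]:
    c=get_calibration(n); print(n,c)
    cv2.imwrite(f"pics/{n}0.png",get_image(n)[:,:,::-1])
E
```

```text
t 0.0
q [ 1.04720562  0.57653323  0.02481839  1.43790236 -0.01500417  1.12898269
 -0.05652115]
joint_vel [ 0.0011875  -0.00099958 -0.00155376  0.00033342  0.00087214  0.00165725
 -0.00019685]
joint_efforts [ 1.37171592e-04 -7.65741277e+01  2.25044802e+00 -2.85963428e+01
  1.53612293e-02  1.26524837e-02 -2.52364026e-05]
eef_pos [ 0.287229   -0.61038733  0.25244328]
orientation [-3.06438504e+00 -6.84972046e-01  6.65946806e-04]
wrist_force [-1.22846394 -0.87854171 -0.87990111]
torque [ 0.00090335  0.03314332 -0.02837112]
gripper_width 0.0851450240871738
scene {'vertical_fov': 49.096796464554714, 'cx': 315.2318315139012, 'cy': 239.16455968070093, 'position': array([1.16628295, 0.00593968, 0.92697118]), 'attitude': array([-1.89739327, -1.73572726,  0.61578197])}
side {'vertical_fov': 51.30834446192764, 'cx': 322.4154624422115, 'cy': 239.94144929291528, 'position': array([0.08464588, 0.53308646, 0.97918384]), 'attitude': array([-1.00398568,  2.54060608, -0.90223591])}
wrist {'vertical_fov': 58.00910636160405, 'cx': 327.9906883662693, 'cy': 230.81327344066426, 'position': array([ 0.35579177, -0.57901316,  0.37339531]), 'attitude': array([ 2.43625596, -1.54486889, -0.23209358])}
```

View pics/scene0.png

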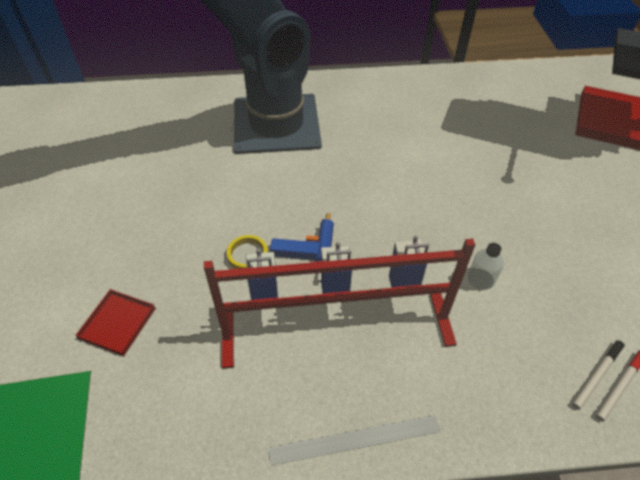

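View pics/side0.png

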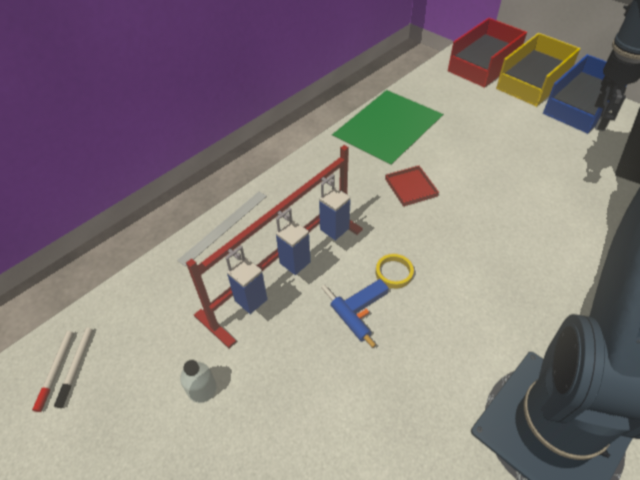

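View pics/wrist0.png

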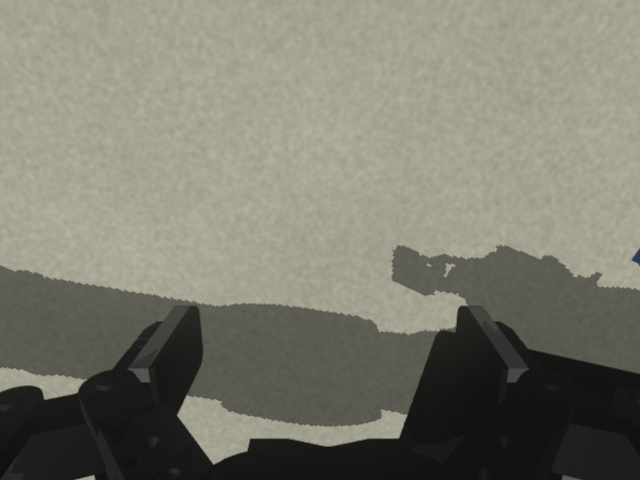

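The scene view shows the rack (posts near 212,265 and 468,245), the three boxes with white lids (262,258 / 337,252 / 410,246), the tray (116,322), tape (247,250), glue gun (315,245) and bottle (490,265). The side view shows the same things. I'll zoom in to get accurate pixel positions.

Run:
```python
import cv2
a=cv2.imread("pics/scene0.png");b=cv2.imread("pics/side0.png")
cv2.imwrite("pics/c1.png",cv2.resize(a[220:380,200:480],(784,448),interpolation=cv2.INTER_CUBIC))
cv2.imwrite("pics/c2.png",cv2.resize(b[140:350,180:390],(600,600),interpolation=cv2.INTER_CUBIC))
```

```text
(no output)
```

View pics/c1.png

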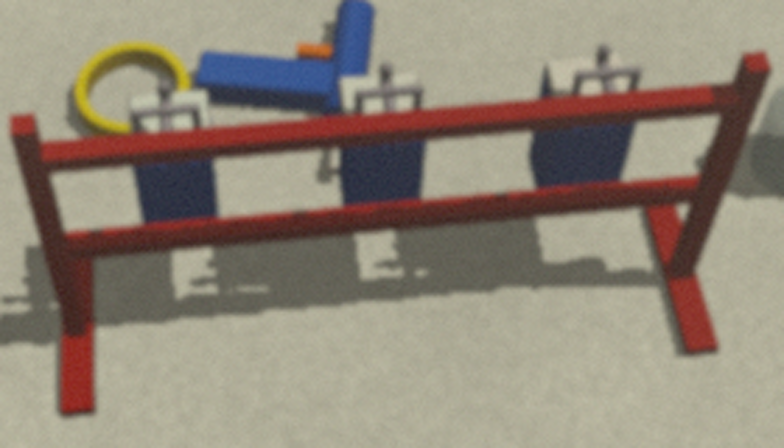

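View pics/c2.png

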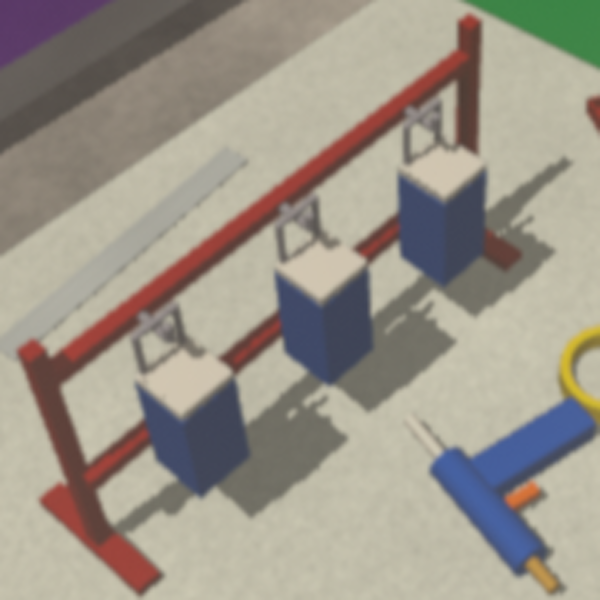

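```bash
cat > h.py <<'E'
import numpy as np, cv2
from rig import *
from scipy.spatial.transform import Rotation as R
def ray(n,uv,c=None):
    c=c or get_calibration(n); f=240/np.tan(np.radians(c['vertical_fov']/2))
    d=np.array([(uv[0]-c['cx'])/f,(uv[1]-c['cy'])/f,1.]); d=R.from_rotvec(c['attitude']).apply(d)
    return np.array(c['position']),d/np.linalg.norm(d)
def onz(n,uv,z,c=None):
    p,d=ray(n,uv,c); return p+d*(z-p[2])/d[2]
def tri(rs):
    A=sum(np.eye(3)-np.outer(d,d) for p,d in rs); b=sum((np.eye(3)-np.outer(d,d))@p for p,d in rs)
    x=np.linalg.solve(A,b); return x,[np.linalg.norm(np.cross(x-p,d)) for p,d in rs]
E
python3 - <<'E'
from h import *
np.set_printoptions(precision=4,suppress=True)
s1=lambda u,v:(200+(u+.5)/2.8-.5,220+(v+.5)/2.8-.5)
s2=lambda u,v:(180+(u+.5)/2.857-.5,140+(v+.5)/2.857-.5)
for n,a,b in [("postL",(752,62),(33,350)),("postR",(23,124),(469,22))]:
    print(n,*tri([ray("scene",s1(*a)),ray("side",s2(*b))]))
for n,a,b in [("lidc far-R corner",(210,93),(487,168)),("lidb",(421,75),(367,262))]:
    pass
for n,l in [("a",[(138,385),(182,417),(236,375)]),("b",[(277,275),(321,303),(367,262)]),("c",[(400,172),(443,200),(487,168)])]:
    P=[onz("side",s2(*x),.182) for x in l]
    print(n,[p[:2] for p in P],"ctr",((P[0]+P[2])/2)[:2], np.degrees(np.arctan2(*(P[0]-P[1])[[1,0]])))
for n,a in [("a",(603,50)),("b",(386,72)),("c",(165,92))]:
    print("hooktip",n,onz("scene",s1(*a),.231)[:2])
# tray
for nm in ["scene","side"]:
    im=cv2.imread(f"pics/{nm}0.png"); hsv=cv2.cvtColor(im,cv2.COLOR_BGR2HSV)
    m=(((hsv[...,0]<8)|(hsv[...,0]>172))&(hsv[...,1]>120)&(hsv[...,2]>60)).astype(np.uint8)
    k,lab,st,ce=cv2.connectedComponentsWithStats(m)
    for i in range(1,k):
        if st[i,4]>800:
            u,v=ce[i]; print(nm,st[i],ce[i],onz(nm,ce[i],.012)[:2])
            cs=cv2.findContours((lab==i).astype(np.uint8),0,2)[0][0]
            bx=cv2.minAreaRect(np.array([onz(nm,c[0],.018)[:2] for c in cs],np.float32)); print(bx)
E
```

```text
postL [0.6472 0.306  0.2488] [np.float64(0.0003689012977243353), np.float64(0.00036890129772427095)]
postR [ 0.655  -0.1214  0.2496] [np.float64(4.825256559002969e-05), np.float64(4.825256559008563e-05)]
a [array([0.6213, 0.2547]), array([0.5789, 0.2515]), array([0.5781, 0.2031])] ctr [0.5997 0.2289] 4.325036131752492
b [array([0.6229, 0.1222]), array([0.5806, 0.1187]), array([0.5834, 0.0687])] ctr [0.6032 0.0954] 4.6791716812341795
c [array([ 0.6288, -0.014 ]), array([ 0.5843, -0.0147]), array([ 0.582 , -0.0628])] ctr [ 0.6054 -0.0384] 0.9802438300557439
hooktip a [0.6162 0.2255]
hooktip b [0.6214 0.0916]
hooktip c [ 0.6247 -0.0414]
scene [ 578   86   62   61 2593] [610.4489 113.4524] [0.0532 0.9276]
((0.06306140124797821, 0.9164887070655823), (0.15420591831207275, 0.23066845536231995), 63.55140686035156)
scene [ 213  251  252   29 1866] [334.1361 264.1409] [0.5005 0.1054]
((0.5045554637908936, 0.11757411062717438), (0.02508055791258812, 0.5416504144668579), 1.1562132835388184)
scene [ 221  283  230   35 1664] [345.6538 296.6436] [0.585  0.1198]
((0.608905553817749, 0.10204096138477325), (0.47301754355430603, 0.07933007180690765), 88.7895736694336)
scene [  77  290   77   65 2804] [115.3916 322.1983] [ 0.6039 -0.3435]
((0.604315459728241, -0.34084632992744446), (0.10977780818939209, 0.11639592796564102), 64.11554718017578)
side [ 449   18   78   69 2206] [485.0857  50.4338] [ 0.8214 -1.0763]
((0.8324337005615234, -1.0731627941131592), (0.21352264285087585, 0.44561105966567993), 10.500636100769043)
side [ 202  146  145  121 1002] [274.3403 209.9431] [ 0.8076 -0.0228]
((0.8039957880973816, -0.058550894260406494), (0.04237010329961777, 0.5586411356925964), 3.8969674110412598)
side [ 386  168   51   35 1040] [410.5635 185.1135] [ 0.5998 -0.3402]
((0.5982689261436462, -0.33675840497016907), (0.10471471399068832, 0.11300169676542282), 62.79592514038086)
```

```bash
cat >> h.py <<'E'
np.set_printoptions(precision=4,suppress=True)
def go(target,yaw=None,o=None):
    """shift in tool axes; yaw= world yaw of tool x (deg); twist about tool z"""
    o=o or get_obs(); T=R.from_rotvec(o['orientation']); d=T.inv().apply(np.array(target)-o['eef_pos'])
    x=T.as_matrix()[:,0]; y0=np.degrees(np.arctan2(x[1],x[0]))
    print("shift",d,"toolx yaw",y0,"twist",None if yaw is None else -(yaw-y0),"t",o['t'],"eef",o['eef_pos'],"toolz",T.as_matrix()[:,2])
E
python3 - <<'E'
from h import *
c=get_calibration("wrist"); print(R.from_rotvec(c['attitude']).as_matrix())
o=get_obs(); T=R.from_rotvec(o['orientation']);print(T.as_matrix()); print(T.inv().apply(c['position']-o['eef_pos']))
go((.54,.092,.38),1.2)
E
```

```text
[[ 0.4261 -0.8654 -0.2636]
 [-0.9047 -0.4083 -0.1221]
 [-0.002   0.2905 -0.9569]]
[[ 0.9048  0.4257 -0.0006]
 [ 0.4257 -0.9048  0.0011]
 [-0.     -0.0013 -1.    ]]
[ 0.0754  0.0006 -0.1209]
shift [ 0.5278 -0.5282 -0.1267] toolx yaw 25.197752773075845 twist 23.997752773075845 t 0.15 eef [ 0.2873 -0.6105  0.2526] toolz [-0.0006  0.0011 -1.    ]
```

Call:
{"op": "jog_arm", "data": {"moves": [{"dx": 0.0,"dy": 0.0,"dz": -0.03,"twist": 2},{"dx": 0.02,"dy": -0.02,"dz": -0.07,"twist": 5},{"dx": 0.05,"dy": -0.05,"dz": -0.09,"twist": 8},{"dx": 0.08,"dy": -0.08,"dz": -0.11,"twist": 11},{"dx": 0.11,"dy": -0.11,"dz": -0.127,"twist": 14},{"dx": 0.14,"dy": -0.14,"dz": -0.127,"twist": 17},{"dx": 0.17,"dy": -0.17,"dz": -0.127,"twist": 20},{"dx": 0.2,"dy": -0.2,"dz": -0.127,"twist": 22},{"dx": 0.23,"dy": -0.23,"dz": -0.127,"twist": 24},{"dx": 0.26,"dy": -0.26,"dz": -0.127,"twist": 24}], "jaw": 0, "newtons": 80}}

```text
t: 1.15
eef_pos: [0.4121, -0.2631, 0.3803]
orientation: [3.141, 0.031, -0.0]
wrist_force: [0.8, 0.0, -0.1]
gripper_width: 0.0853
```

Run:
```python
from h import *
go((.54,.092,.38),1.2)
```

```text
shift [ 0.1348 -0.3525  0.0002] toolx yaw 1.1271164066966701 twist -0.07288359330332983 t 1.15 eef [ 0.4121 -0.2631  0.3803] toolz [-0.0001 -0.     -1.    ]
```

Call:
{"op": "jog_arm", "data": {"moves": [{"dx": 0.015,"dy": -0.04,"dz": 0},{"dx": 0.03,"dy": -0.08,"dz": 0},{"dx": 0.045,"dy": -0.12,"dz": 0},{"dx": 0.06,"dy": -0.16,"dz": 0},{"dx": 0.075,"dy": -0.2,"dz": 0},{"dx": 0.09,"dy": -0.24,"dz": 0},{"dx": 0.105,"dy": -0.28,"dz": 0},{"dx": 0.12,"dy": -0.32,"dz": 0},{"dx": 0.135,"dy": -0.352,"dz": 0},{"dx": 0.135,"dy": -0.352,"dz": 0}]}}

```text
invalid input
```

Run:
```python
from h import *
c=get_calibration("wrist"); print(c); print(get_obs()['eef_pos'])
im=get_image("wrist"); cv2.imwrite("pics/w1.png",im[:,:,::-1])
```

```text
{'vertical_fov': 58.00910636160405, 'cx': 327.9906883662693, 'cy': 230.81327344066426, 'position': array([ 0.4876, -0.2616,  0.5011]), 'attitude': array([ 2.0826, -2.041 , -0.3042])}
[ 0.4121 -0.2631  0.3803]
```

View pics/w1.png

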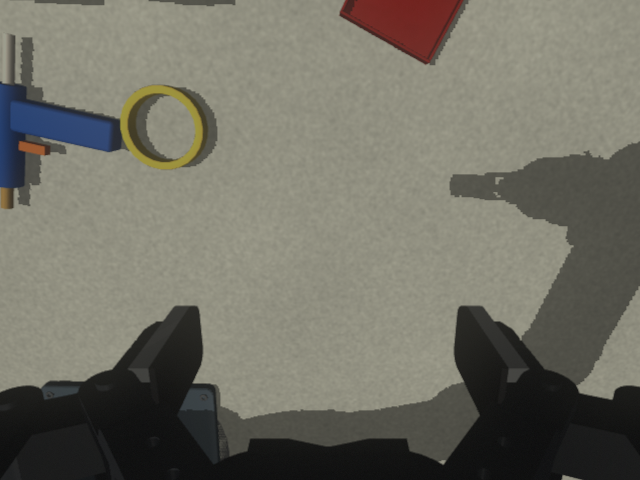

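The call was refused because every row needs "twist". The picture from the stopover shows the tape at (163,127), the glue gun on the left and a tray corner at (430,62).

Call:
{"op": "jog_arm", "data": {"moves": [{"dx": 0.015,"dy": -0.04,"dz": 0,"twist": 0},{"dx": 0.03,"dy": -0.08,"dz": 0,"twist": 0},{"dx": 0.045,"dy": -0.12,"dz": 0,"twist": 0},{"dx": 0.06,"dy": -0.16,"dz": 0,"twist": 0},{"dx": 0.075,"dy": -0.2,"dz": 0,"twist": 0},{"dx": 0.09,"dy": -0.24,"dz": 0,"twist": 0},{"dx": 0.105,"dy": -0.28,"dz": 0,"twist": 0},{"dx": 0.12,"dy": -0.32,"dz": 0,"twist": 0},{"dx": 0.135,"dy": -0.352,"dz": 0,"twist": 0},{"dx": 0.135,"dy": -0.352,"dz": 0,"twist": 0}]}}

```text
t: 2.2
eef_pos: [0.5402, 0.0953, 0.3795]
orientation: [-3.139, -0.044, 0.001]
wrist_force: [-1.0, -1.0, -0.2]
gripper_width: 0.0853
```

Run:
```python
from h import *
c=get_calibration("wrist"); print(c); print(get_obs()['eef_pos'])
im=get_image("wrist"); cv2.imwrite("pics/w2.png",im[:,:,::-1])
```

```text
{'vertical_fov': 58.00910636160405, 'cx': 327.9906883662693, 'cy': 230.81327344066426, 'position': array([0.6158, 0.097 , 0.5003]), 'attitude': array([ 2.0917, -2.032 , -0.3066])}
[0.5402 0.0953 0.3795]
```

View pics/w2.png

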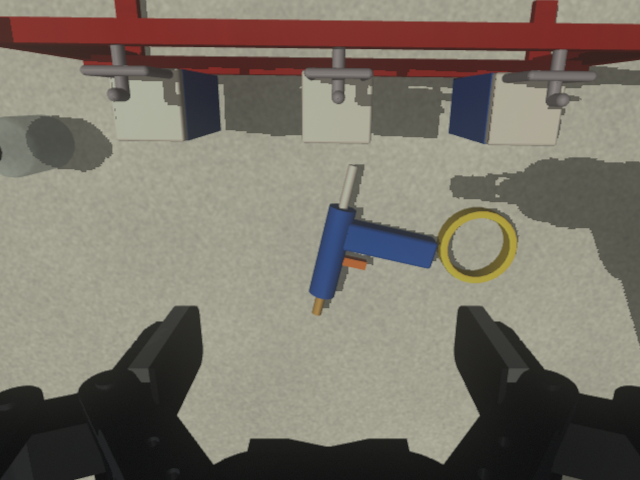

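The wrist view shows the three lids (front edges at rows 139–145, columns 117–184, 303–371 and 489–556) and the hook tips at (119,95), (338,97) and (559,100). I'll measure from these.

Run:
```python
from h import *
s2=lambda u,v:(180+(u+.5)/2.857-.5,140+(v+.5)/2.857-.5)
s1=lambda u,v:(200+(u+.5)/2.8-.5,220+(v+.5)/2.8-.5)
c=get_calibration("wrist")
c=dict(c)
L={"a":[(117,139),(184.5,140),(182,417),(236,375)],"b":[(303,141),(371,142),(321,303),(367,262)],"c":[(489,143),(556,145),(443,200),(487,168)]}
for n,(w1,w2,q1,q2) in L.items():
    for w,q in ((w1,q1),(w2,q2)):
        x,e=tri([ray("wrist",w,c),ray("side",s2(*q))]); print(n,x,e[0])
    P=[onz("wrist",w,.182,c) for w in (w1,w2)]; print("   plane",P[0][:2],P[1][:2],"mid",((P[0]+P[1])/2)[:2],"yaw",np.degrees(np.arctan2(-(P[0]-P[1])[0],(P[0]-P[1])[1])))
for n,w,q in [("a",(119,95),(603,50)),("b",(338,97),(386,72)),("c",(559,100),(165,92))]:
    x,e=tri([ray("wrist",w,c),ray("scene",s1(*q))]); print("tip",n,x,e[0],onz("wrist",w,.231,c)[:2])
```

```text
a [0.5829 0.2492 0.1756] 8.564071012873976e-05
a [0.5832 0.1999 0.174 ] 0.00024075785125469886
   plane [0.5836 0.2462] [0.5842 0.1975] mid [0.5839 0.2219] yaw 0.6410500091339835
b [0.5855 0.1132 0.173 ] 0.001057925452745678
b [0.5866 0.0634 0.1755] 0.0016946839488623496
   plane [0.5857 0.1118] [0.5862 0.0627] mid [0.586  0.0873] yaw 0.6474531606138573
c [ 0.5882 -0.0226  0.1749] 0.002748646658053734
c [ 0.5877 -0.0729  0.1731] 0.0029061978266290626
   plane [ 0.5877 -0.0227] [ 0.5876 -0.0714] mid [ 0.5876 -0.0471] yaw -0.2026740674682703
tip a [0.6138 0.224  0.2262] 0.0029220166444428913 [0.6143 0.2186]
tip b [0.6169 0.0904 0.2258] 0.0019637697893748517 [0.6165 0.0885]
tip c [ 0.6192 -0.0435  0.2259] 0.002085187198131019 [ 0.6182 -0.043 ]
```

Run:
```python
from h import *
go((.603,.0875,.184),.8)
```

```text
shift [0.0634 0.0065 0.1955] toolx yaw 1.448426142427985 twist 0.6484261424279849 t 2.25 eef [0.5397 0.0922 0.3795] toolz [-0.0013  0.0007 -1.    ]
```

Call:
{"op": "jog_arm", "data": {"moves": [{"dx": 0.02,"dy": 0.002,"dz": 0.02,"twist": 0.2},{"dx": 0.04,"dy": 0.004,"dz": 0.05,"twist": 0.4},{"dx": 0.063,"dy": 0.006,"dz": 0.08,"twist": 0.5},{"dx": 0.063,"dy": 0.006,"dz": 0.105,"twist": 0.5},{"dx": 0.063,"dy": 0.006,"dz": 0.13,"twist": 0.5},{"dx": 0.063,"dy": 0.006,"dz": 0.15,"twist": 0.5},{"dx": 0.063,"dy": 0.006,"dz": 0.165,"twist": 0.5},{"dx": 0.063,"dy": 0.006,"dz": 0.175,"twist": 0.5},{"dx": 0.063,"dy": 0.006,"dz": 0.18,"twist": 0.5},{"dx": 0.063,"dy": 0.006,"dz": 0.18,"twist": 0.5}]}}

```text
t: 3.25
eef_pos: [0.6026, 0.0846, 0.2001]
orientation: [3.141, 0.018, -0.001]
wrist_force: [-0.4, 0.6, -1.1]
gripper_width: 0.0854
```

Run:
```python
from h import *
go((.603,.0875,.184),.8)
I=[get_image(n)[:,:,::-1] for n in ("wrist","side","scene")]
cv2.imwrite("pics/w3.png",I[0])
a=cv2.resize(I[1][120:300,200:400],(400,360),interpolation=2);b=cv2.resize(I[2][150:330,230:430],(400,360),interpolation=2)
cv2.imwrite("pics/ss3.png",np.hstack([a,b]))
```

```text
shift [ 0.0005 -0.0029  0.0161] toolx yaw 0.6618791518924582 twist -0.13812084810754188 t 3.25 eef [0.6026 0.0846 0.2001] toolz [-0.0005 -0.0003 -1.    ]
```

View pics/w3.png

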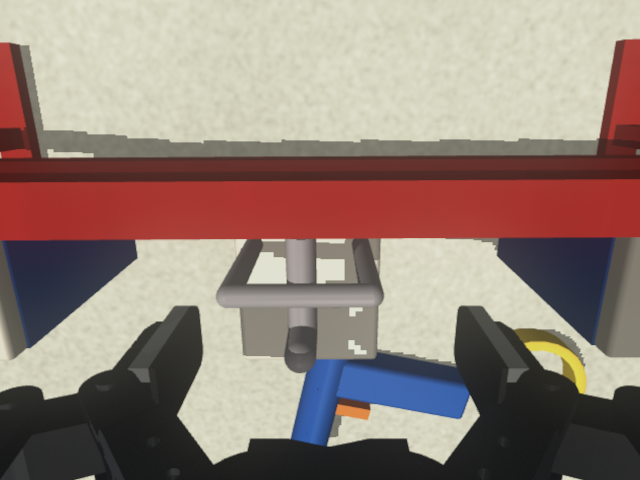

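View pics/ss3.png

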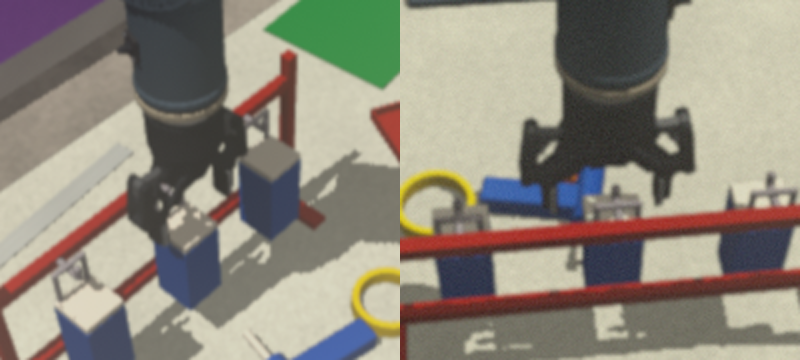

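The wrist view shows the lid of box b at columns 243–377, front edge at row 357, about 18 px left of the finger midline (328). My earlier y was off because the arm was still settling, so I'll measure again now that it's at rest.

Run:
```python
from h import *
o=get_obs();print(o['t'],o['eef_pos'],o['joint_vel'])
c=get_calibration("wrist")
for z in(.174,.182):
    for uv in[(243,356.5),(377,357.5)]: print(z,onz("wrist",uv,z,c))
print("tip",onz("wrist",(301,338),.231,c), onz("wrist",(219,298),.222,c),onz("wrist",(382,298),.222,c))
```

```text
3.4 [0.6031 0.0852 0.2012] [-0.0021 -0.002  -0.0006  0.001   0.001  -0.002  -0.0011]
0.174 [0.5818 0.1183 0.174 ]
0.174 [0.582  0.0658 0.174 ]
0.182 [0.587  0.1166 0.182 ]
0.182 [0.5872 0.0669 0.182 ]
tip [0.6242 0.0919 0.231 ] [0.63   0.1132 0.222 ] [0.6306 0.0719 0.222 ]
```

Call:
{"op": "jog_arm", "data": {"moves": [{"dx": 0.0,"dy": -0.003,"dz": 0.0,"twist": 0},{"dx": 0.001,"dy": -0.007,"dz": 0.002,"twist": 0},{"dx": 0.001,"dy": -0.007,"dz": 0.006,"twist": 0},{"dx": 0.001,"dy": -0.007,"dz": 0.01,"twist": 0},{"dx": 0.001,"dy": -0.007,"dz": 0.014,"twist": 0},{"dx": 0.001,"dy": -0.007,"dz": 0.017,"twist": 0},{"dx": 0.001,"dy": -0.007,"dz": 0.017,"twist": 0},{"dx": 0.001,"dy": -0.007,"dz": 0.017,"twist": 0},{"dx": 0.001,"dy": -0.007,"dz": 0.017,"twist": 0},{"dx": 0.001,"dy": -0.007,"dz": 0.017,"twist": 0}]}}

```text
t: 4.4
eef_pos: [0.6037, 0.0923, 0.1835]
orientation: [-3.141, -0.019, -0.0]
wrist_force: [-0.9, 0.6, 0.3]
gripper_width: 0.0856
```

Run:
```python
from h import *
go((.604,.092,.184),.8); o=get_obs(); print(o['wrist_force'],o['torque'])
I=[get_image(n)[:,:,::-1] for n in ("wrist","side","scene")]
cv2.imwrite("pics/w4.png",I[0])
a=cv2.resize(I[1][170:270,230:330],(400,400),interpolation=2);b=cv2.resize(I[2][200:300,280:380],(400,400),interpolation=2)
cv2.imwrite("pics/ss4.png",np.hstack([a,b]))
```

```text
shift [ 0.0003  0.0003 -0.0005] toolx yaw 0.7016975817083878 twist -0.09830241829161224 t 4.4 eef [0.6037 0.0923 0.1835] toolz [ 0.0003  0.0001 -1.    ]
[-0.9303  0.5747  0.3163] [ 0.0006 -0.0176 -0.0182]
```

View pics/w4.png

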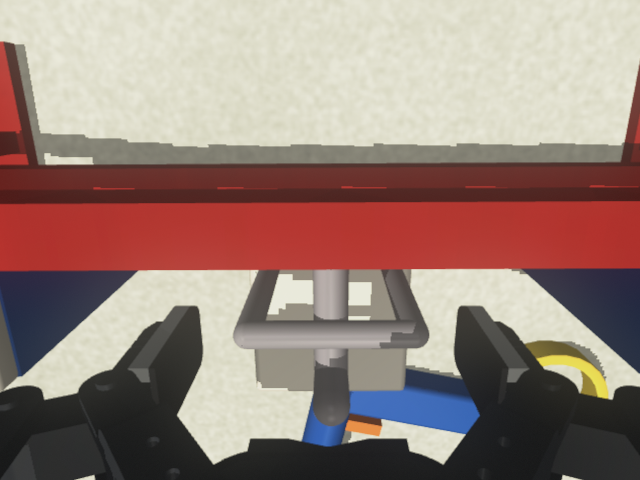

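View pics/ss4.png

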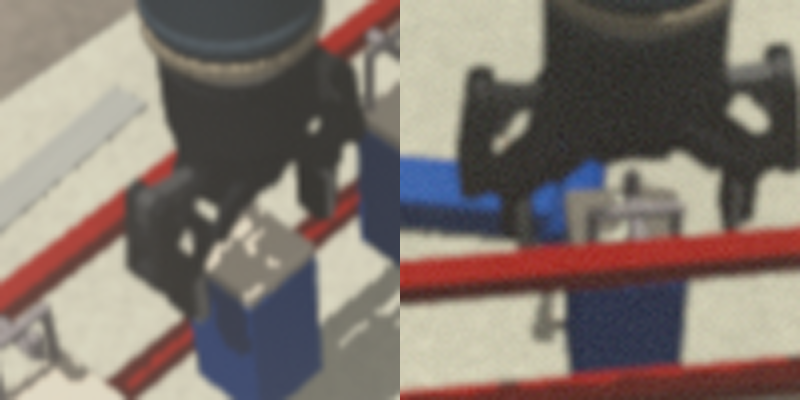

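Box b is centred between the fingers (lid 256–406, hook tip at 331) and nothing is touching yet. I'll close.

Call:
{"op": "jog_arm", "data": {"moves": [{"dx": 0,"dy": 0,"dz": 0,"twist": 0},{"dx": 0,"dy": 0,"dz": 0,"twist": 0},{"dx": 0,"dy": 0,"dz": 0,"twist": 0},{"dx": 0,"dy": 0,"dz": 0,"twist": 0},{"dx": 0,"dy": 0,"dz": 0,"twist": 0},{"dx": 0,"dy": 0,"dz": 0,"twist": 0},{"dx": 0,"dy": 0,"dz": 0,"twist": 0},{"dx": 0,"dy": 0,"dz": 0,"twist": 0},{"dx": 0,"dy": 0,"dz": 0,"twist": 0},{"dx": 0,"dy": 0,"dz": 0,"twist": 0}], "jaw": 1, "newtons": 60}}

```text
t: 5.55
eef_pos: [0.6038, 0.0923, 0.1835]
orientation: [-3.141, -0.019, -0.001]
wrist_force: [-0.1, 0.3, 6.2]
gripper_width: 0.0487
```

Run:
```python
from h import *
o=get_obs(); print(o['wrist_force'],o['torque'],o['gripper_width'],o['eef_pos'],o['joint_efforts'])
I=[get_image(n)[:,:,::-1] for n in ("wrist","side")]
b=cv2.resize(I[1][170:270,230:330],(400,400),interpolation=2)
cv2.imwrite("pics/ss5.png",np.hstack([b,cv2.resize(I[0],(400,300))]) if 0 else np.hstack([b,cv2.resize(I[0],(400,400))]))
```

```text
[-0.1469  0.2724  6.1623] [0.0344 0.0381 0.0211] 0.04868810270517855 [0.6038 0.0923 0.1835] [ -0.0262 -67.5335  -1.3442 -22.9462  -0.032    0.041   -0.0507]
```

View pics/ss5.png

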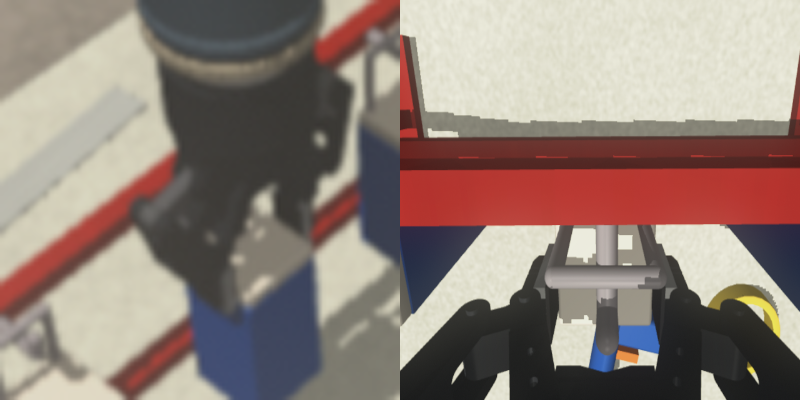

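Box b is gripped (width 48.7 mm). I'll lift 7 mm to weigh it.

Call:
{"op": "jog_arm", "data": {"moves": [{"dx": 0,"dy": 0,"dz": -0.002,"twist": 0},{"dx": 0,"dy": 0,"dz": -0.004,"twist": 0},{"dx": 0,"dy": 0,"dz": -0.006,"twist": 0},{"dx": 0,"dy": 0,"dz": -0.007,"twist": 0},{"dx": 0,"dy": 0,"dz": -0.007,"twist": 0},{"dx": 0,"dy": 0,"dz": -0.007,"twist": 0},{"dx": 0,"dy": 0,"dz": -0.007,"twist": 0},{"dx": 0,"dy": 0,"dz": -0.007,"twist": 0},{"dx": 0,"dy": 0,"dz": -0.007,"twist": 0},{"dx": 0,"dy": 0,"dz": -0.007,"twist": 0}]}}

```text
t: 6.65
eef_pos: [0.6036, 0.0922, 0.1903]
orientation: [-3.142, -0.019, 0.0]
wrist_force: [0.2, -0.1, -2.2]
gripper_width: 0.0487
```

Run:
```python
from h import *
for i in range(8):
    o=get_obs(); print(o['wrist_force'],o['torque'],o['eef_pos'],o['joint_efforts'][1]); 
    if i<7: I=get_image("side" if i else "wrist")
    if i==0: cv2.imwrite("pics/w6.png",I[:,:,::-1])
cv2.imwrite("pics/s6.png",cv2.resize(I[170:290,210:370,::-1],(800,600),interpolation=2))
```

```text
[ 0.2225 -0.1384 -2.1544] [-0.0417  0.0112 -0.0355] [0.6036 0.0922 0.1903] -71.46188020706177
[ 0.6151  0.4684 -1.9326] [-0.0269  0.0149 -0.0209] [0.6036 0.0923 0.1903] -71.46260261535645
[-0.0005  0.3391 -1.6531] [-0.0175 -0.03   -0.0311] [0.6036 0.0923 0.1903] -71.46403312683105
[-0.1389  0.047  -1.2639] [ 0.0007 -0.0009  0.046 ] [0.6036 0.0922 0.1903] -71.46504163742065
[-0.1084 -0.3674 -2.0879] [-0.0035 -0.0038  0.0149] [0.6036 0.0923 0.1903] -71.46358251571655
[-0.5192 -0.5068 -1.6253] [ 0.0119  0.0032 -0.0077] [0.6036 0.0922 0.1903] -71.46477699279785
[ 0.2215  0.8303 -1.5952] [-0.0364 -0.023   0.0014] [0.6036 0.0923 0.1903] -71.46753787994385
[ 0.0611 -0.4586 -1.7369] [0.0616 0.0188 0.0583] [0.6036 0.0923 0.1903] -71.4686107635498
```

View pics/s6.png

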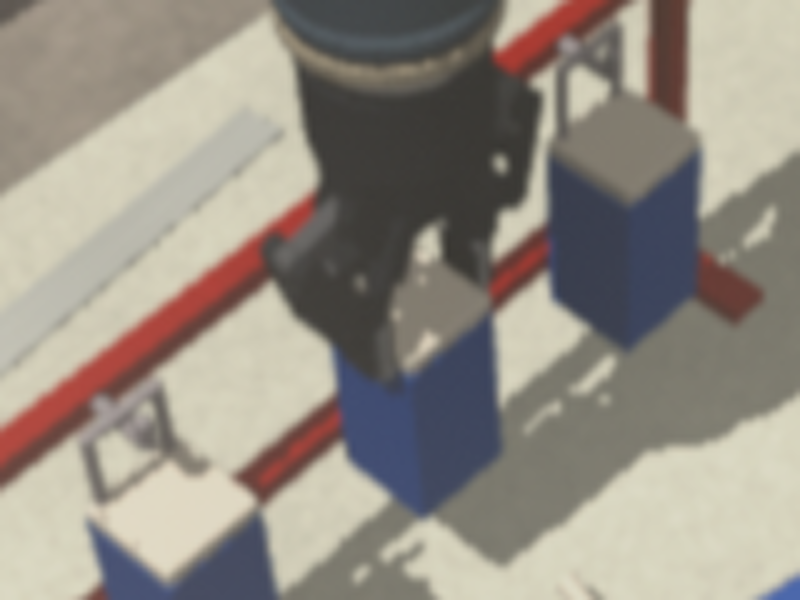

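View pics/w6.png

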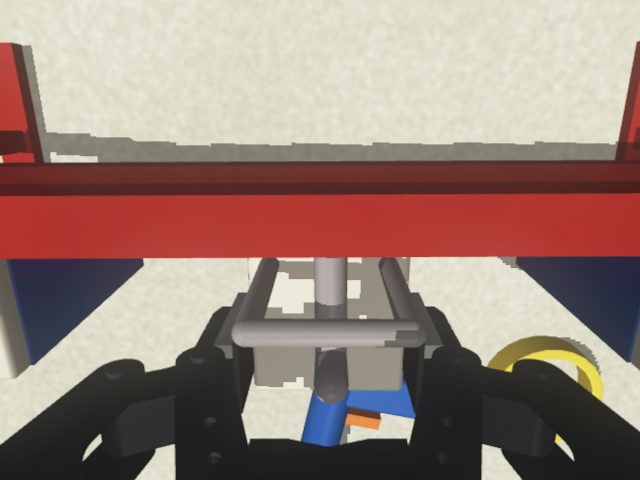

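The loop stayed still relative to the gripper while the hook tip dropped in the picture, so box b really lifted: about 1.7 N, light. I'll lower and release it.

Call:
{"op": "jog_arm", "data": {"moves": [{"dx": 0,"dy": 0,"dz": 0.002,"twist": 0},{"dx": 0,"dy": 0,"dz": 0.004,"twist": 0},{"dx": 0,"dy": 0,"dz": 0.006,"twist": 0},{"dx": 0,"dy": 0,"dz": 0.0065,"twist": 0},{"dx": 0,"dy": 0,"dz": 0.0065,"twist": 0},{"dx": 0,"dy": 0,"dz": 0.0065,"twist": 0},{"dx": 0,"dy": 0,"dz": 0.0065,"twist": 0},{"dx": 0,"dy": 0,"dz": 0.0065,"twist": 0},{"dx": 0,"dy": 0,"dz": 0.0065,"twist": 0},{"dx": 0,"dy": 0,"dz": 0.0065,"twist": 0}]}}

```text
t: 8.0
eef_pos: [0.6036, 0.0923, 0.1838]
orientation: [-3.141, -0.019, -0.0]
wrist_force: [-0.9, -0.4, 0.1]
gripper_width: 0.0485
```

Call:
{"op": "jog_arm", "data": {"moves": [{"dx": 0,"dy": 0,"dz": 0,"twist": 0},{"dx": 0,"dy": 0,"dz": 0,"twist": 0},{"dx": 0,"dy": 0,"dz": 0,"twist": 0},{"dx": 0,"dy": 0,"dz": 0,"twist": 0},{"dx": 0,"dy": 0,"dz": 0,"twist": 0},{"dx": 0,"dy": 0,"dz": 0,"twist": 0},{"dx": 0,"dy": 0,"dz": -0.005,"twist": 0},{"dx": 0,"dy": 0,"dz": -0.02,"twist": 0},{"dx": 0,"dy": 0,"dz": -0.04,"twist": 0},{"dx": 0,"dy": 0,"dz": -0.065,"twist": 0}], "jaw": 0}}

```text
t: 9.0
eef_pos: [0.6031, 0.0922, 0.2492]
orientation: [3.141, 0.019, -0.002]
wrist_force: [0.8, -0.8, -0.3]
gripper_width: 0.0855
```

Run:
```python
from h import *
go((.6065,-.0432,.270),.8)
go((.6065,-.0432,.184),.8)
go((.6015,.2268,.270),.8)
cv2.imwrite("pics/s7.png",cv2.resize(get_image("side")[170:290,210:370,::-1],(800,600),interpolation=2))
```

```text
shift [ 0.0017  0.1354 -0.0208] toolx yaw 0.7036853984237103 twist -0.0963146015762898 t 9.0 eef [0.6031 0.0922 0.2492] toolz [-0.0014 -0.0002 -1.    ]
shift [0.0018 0.1354 0.0652] toolx yaw 0.7036853984237103 twist -0.0963146015762898 t 9.0 eef [0.6031 0.0922 0.2492] toolz [-0.0014 -0.0002 -1.    ]
shift [-0.     -0.1346 -0.0208] toolx yaw 0.7036853984237103 twist -0.0963146015762898 t 9.0 eef [0.6031 0.0922 0.2492] toolz [-0.0014 -0.0002 -1.    ]
```

View pics/s7.png

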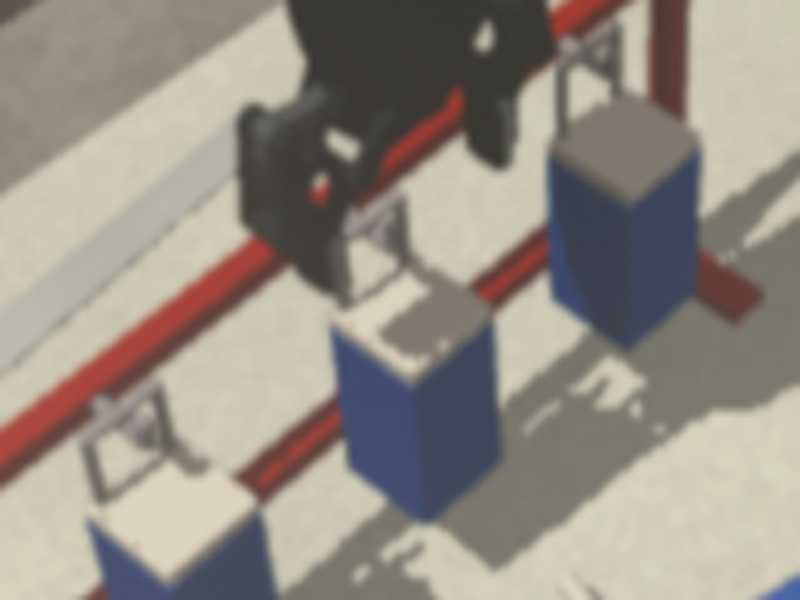

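Box b hangs as before. Next is box c.

Call:
{"op": "jog_arm", "data": {"moves": [{"dx": 0,"dy": 0.0,"dz": -0.025,"twist": 0},{"dx": 0,"dy": 0.02,"dz": -0.03,"twist": 0},{"dx": 0,"dy": 0.05,"dz": -0.03,"twist": 0},{"dx": 0.001,"dy": 0.08,"dz": -0.03,"twist": 0},{"dx": 0.001,"dy": 0.11,"dz": -0.03,"twist": 0},{"dx": 0.001,"dy": 0.135,"dz": -0.02,"twist": 0},{"dx": 0.001,"dy": 0.135,"dz": 0,"twist": 0},{"dx": 0.001,"dy": 0.135,"dz": 0.02,"twist": 0},{"dx": 0.001,"dy": 0.135,"dz": 0.035,"twist": 0},{"dx": 0.001,"dy": 0.135,"dz": 0.035,"twist": 0}]}}

```text
t: 10.05
eef_pos: [0.6051, -0.0428, 0.2121]
orientation: [-3.141, -0.019, 0.005]
wrist_force: [0.1, 0.6, 0.2]
gripper_width: 0.0857
```

Run:
```python
from h import *
c=get_calibration("wrist")
go((.6065,-.0432,.184),.8)
cv2.imwrite("pics/w8.png",get_image("wrist")[:,:,::-1])
import pickle; pickle.dump(c,open("c8.pkl","wb"))
```

```text
shift [0.0015 0.0004 0.0281] toolx yaw 0.6941610249170095 twist -0.10583897508299056 t 10.05 eef [ 0.6051 -0.0428  0.2121] toolz [-0.0035  0.0001 -1.    ]
```

View pics/w8.png

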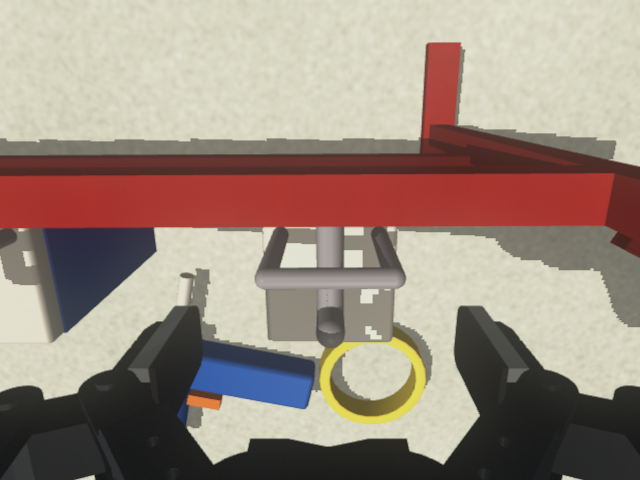

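Box c is centred (lid 268–393). I'll descend and close.

Call:
{"op": "jog_arm", "data": {"moves": [{"dx": 0,"dy": 0,"dz": 0.006,"twist": 0},{"dx": 0.001,"dy": 0,"dz": 0.012,"twist": 0},{"dx": 0.001,"dy": 0,"dz": 0.018,"twist": 0},{"dx": 0.001,"dy": 0,"dz": 0.024,"twist": 0},{"dx": 0.001,"dy": 0,"dz": 0.028,"twist": 0},{"dx": 0.001,"dy": 0,"dz": 0.029,"twist": 0},{"dx": 0.001,"dy": 0,"dz": 0.029,"twist": 0},{"dx": 0.001,"dy": 0,"dz": 0.029,"twist": 0},{"dx": 0.001,"dy": 0,"dz": 0.029,"twist": 0},{"dx": 0.001,"dy": 0,"dz": 0.029,"twist": 0}]}}

```text
t: 11.1
eef_pos: [0.6073, -0.0427, 0.185]
orientation: [-3.142, -0.019, -0.001]
wrist_force: [-0.3, -1.8, 0.4]
gripper_width: 0.0854
```

Call:
{"op": "jog_arm", "data": {"moves": [{"dx": 0,"dy": 0,"dz": 0,"twist": 0},{"dx": 0,"dy": 0,"dz": 0,"twist": 0},{"dx": 0,"dy": 0,"dz": 0,"twist": 0},{"dx": 0,"dy": 0,"dz": 0,"twist": 0},{"dx": 0,"dy": 0,"dz": 0,"twist": 0},{"dx": 0,"dy": 0,"dz": 0,"twist": 0},{"dx": 0,"dy": 0,"dz": 0,"twist": 0},{"dx": 0,"dy": 0,"dz": 0,"twist": 0},{"dx": 0,"dy": 0,"dz": 0,"twist": 0},{"dx": 0,"dy": 0,"dz": 0,"twist": 0}], "jaw": 1, "newtons": 70}}

```text
t: 12.1
eef_pos: [0.6076, -0.0429, 0.1852]
orientation: [3.141, 0.019, 0.001]
wrist_force: [0.1, -1.6, 5.9]
gripper_width: 0.0486
```

Call:
{"op": "jog_arm", "data": {"moves": [{"dx": 0,"dy": 0,"dz": -0.002,"twist": 0},{"dx": 0,"dy": 0,"dz": -0.004,"twist": 0},{"dx": 0,"dy": 0,"dz": -0.006,"twist": 0},{"dx": 0,"dy": 0,"dz": -0.007,"twist": 0},{"dx": 0,"dy": 0,"dz": -0.007,"twist": 0},{"dx": 0,"dy": 0,"dz": -0.007,"twist": 0},{"dx": 0,"dy": 0,"dz": -0.007,"twist": 0},{"dx": 0,"dy": 0,"dz": -0.007,"twist": 0},{"dx": 0,"dy": 0,"dz": -0.007,"twist": 0},{"dx": 0,"dy": 0,"dz": -0.007,"twist": 0}]}}

```text
t: 13.1
eef_pos: [0.6072, -0.0427, 0.1918]
orientation: [-3.142, -0.019, 0.0]
wrist_force: [-0.8, 0.3, -5.4]
gripper_width: 0.0483
```

Run:
```python
from h import *
for i in range(5):
    o=get_obs(); print(o['wrist_force'],o['torque'],o['eef_pos'],o['joint_efforts'][1]); 
    I=get_image("side" if i else "wrist")
    if i==0: cv2.imwrite("pics/w9.png",I[:,:,::-1])
cv2.imwrite("pics/s9.png",cv2.resize(I[130:250,250:410,::-1],(800,600),interpolation=2))
```

```text
[-0.8063  0.3383 -5.4079] [-0.0314  0.0247  0.0329] [ 0.6072 -0.0427  0.1918] -73.04016351699829
[-0.4052  0.0408 -4.9072] [ 0.0224  0.0164 -0.0371] [ 0.6072 -0.0427  0.1918] -73.0406928062439
[-0.441   0.2806 -4.3809] [0.0116 0.0341 0.0163] [ 0.6072 -0.0427  0.1918] -73.04306745529175
[ 0.5888 -0.1783 -4.2434] [ 0.0163  0.0623 -0.015 ] [ 0.6072 -0.0427  0.1918] -73.04409742355347
[-0.1477  0.2127 -3.3446] [-0.0214 -0.0112  0.0074] [ 0.6073 -0.0427  0.1918] -73.04538488388062
```

View pics/s9.png

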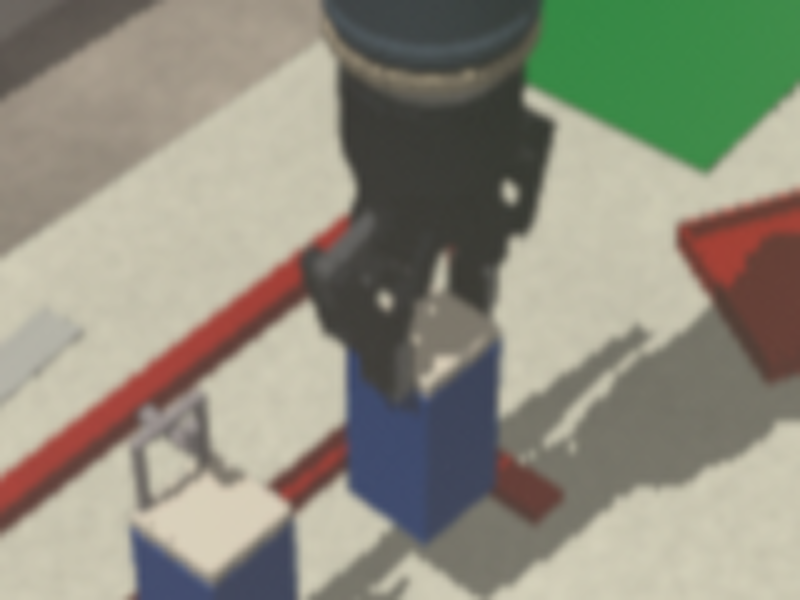

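View pics/w9.png

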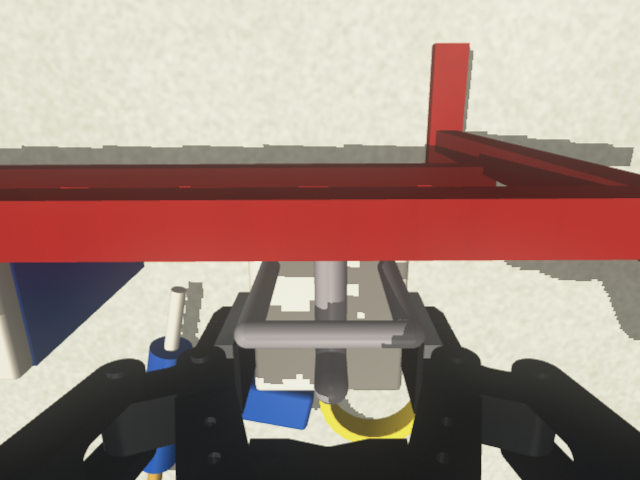

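Run:
```python
from h import *
F=[]
for i in range(16):
    I=get_image("side");F.append(get_obs()['wrist_force'])
F=np.array(F);print(F[:,2],F.mean(0),F.std(0)); print(get_obs()['eef_pos'],get_obs()['joint_efforts'])
```

```text
[-4.9138 -4.7956 -4.1395 -5.3627 -4.9007 -4.7163 -4.7558 -4.2662 -4.3859
 -3.5498 -4.7348 -4.588  -5.5052 -4.0898 -3.6714 -4.1636] [-0.0011 -0.097  -4.5337] [0.729  0.4253 0.5244]
[ 0.6072 -0.0427  0.1918] [ -0.0003 -73.0525  -1.2318 -26.4956   0.0158  -0.0181  -0.0001]
```

Box c weighs 4.5 N (about 0.46 kg) on average. That's within the full range and well above the 2.45 N limit for a light box, so c is the full one. I'll lift it over the hook tip and bring it towards the robot.

Call:
{"op": "jog_arm", "data": {"moves": [{"dx": 0,"dy": 0,"dz": -0.004,"twist": 0},{"dx": 0,"dy": 0,"dz": -0.01,"twist": 0},{"dx": 0,"dy": 0,"dz": -0.016,"twist": 0},{"dx": 0,"dy": 0,"dz": -0.02,"twist": 0},{"dx": 0,"dy": 0,"dz": -0.022,"twist": 0},{"dx": -0.004,"dy": 0,"dz": -0.022,"twist": 0},{"dx": -0.012,"dy": 0,"dz": -0.022,"twist": 0},{"dx": -0.024,"dy": 0,"dz": -0.022,"twist": 0},{"dx": -0.036,"dy": 0,"dz": -0.022,"twist": 0},{"dx": -0.044,"dy": 0,"dz": -0.022,"twist": 0}]}}

```text
t: 15.15
eef_pos: [0.5617, -0.0433, 0.2136]
orientation: [3.141, 0.019, -0.002]
wrist_force: [-0.5, -0.2, -4.5]
gripper_width: 0.0482
```

Run:
```python
from h import *
o=get_obs();print(o['wrist_force'],o['gripper_width'])
go((.53,-.341,.24),.8)
I=[get_image(n)[:,:,::-1] for n in ("wrist","side")]
b=cv2.resize(I[1][130:250,250:410],(400,300),interpolation=2)
cv2.imwrite("pics/ss10.png",np.hstack([b,cv2.resize(I[0],(400,300))]))
```

```text
[-0.477  -0.1679 -4.4768] 0.04820191461681642
shift [-0.0354  0.2973 -0.0263] toolx yaw 0.6919674011084136 twist -0.10803259889158645 t 15.15 eef [ 0.5617 -0.0433  0.2136] toolz [-0.001  -0.0001 -1.    ]
```

View pics/ss10.png

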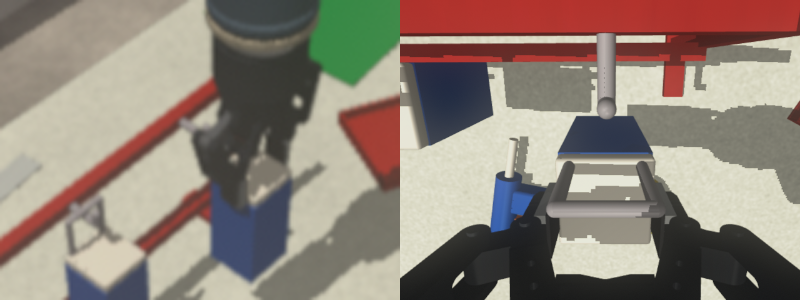

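Box c is clear of the hook and firmly held. Moving to the front of the tray.

Call:
{"op": "jog_arm", "data": {"moves": [{"dx": -0.02,"dy": 0.0,"dz": -0.01,"twist": 0},{"dx": -0.035,"dy": 0.02,"dz": -0.02,"twist": 0},{"dx": -0.035,"dy": 0.05,"dz": -0.03,"twist": 0},{"dx": -0.035,"dy": 0.09,"dz": -0.03,"twist": 0},{"dx": -0.035,"dy": 0.13,"dz": -0.03,"twist": 0},{"dx": -0.035,"dy": 0.17,"dz": -0.03,"twist": 0},{"dx": -0.035,"dy": 0.21,"dz": -0.03,"twist": 0},{"dx": -0.035,"dy": 0.25,"dz": -0.03,"twist": 0},{"dx": -0.035,"dy": 0.28,"dz": -0.03,"twist": 0},{"dx": -0.035,"dy": 0.297,"dz": -0.03,"twist": 0}]}}

```text
t: 16.25
eef_pos: [0.5313, -0.3441, 0.2434]
orientation: [3.14, 0.014, -0.0]
wrist_force: [-0.2, -0.0, -5.1]
gripper_width: 0.0479
```

Call:
{"op": "jog_arm", "data": {"moves": [{"dx": 0,"dy": 0,"dz": 0,"twist": 0},{"dx": 0,"dy": 0,"dz": 0,"twist": 0},{"dx": 0,"dy": 0,"dz": 0,"twist": 0},{"dx": 0,"dy": 0,"dz": 0,"twist": 0},{"dx": 0,"dy": 0,"dz": 0,"twist": 0},{"dx": 0,"dy": 0,"dz": 0,"twist": 0},{"dx": 0,"dy": 0,"dz": 0,"twist": 0},{"dx": 0,"dy": 0,"dz": 0,"twist": 0},{"dx": 0,"dy": 0,"dz": 0,"twist": 0},{"dx": 0,"dy": 0,"dz": 0,"twist": 0}]}}

```text
t: 17.25
eef_pos: [0.5319, -0.3407, 0.2438]
orientation: [-3.141, -0.019, 0.0]
wrist_force: [0.4, 0.4, -5.2]
gripper_width: 0.0486
```

Run:
```python
from h import *
o=get_obs();print(o['wrist_force'],o['gripper_width'],o['eef_pos'])
print(get_calibration("wrist"))
for n in ("wrist","side","scene"): cv2.imwrite(f"pics/{n}11.png",get_image(n)[:,:,::-1])
```

```text
[ 0.4276  0.4084 -5.1636] 0.04863018543519489 [ 0.5319 -0.3407  0.2438]
{'vertical_fov': 58.00910636160405, 'cx': 327.9906883662693, 'cy': 230.81327344066426, 'position': array([ 0.6074, -0.3398,  0.3646]), 'attitude': array([ 2.0754, -2.0493, -0.3055])}
```

View pics/wrist11.png

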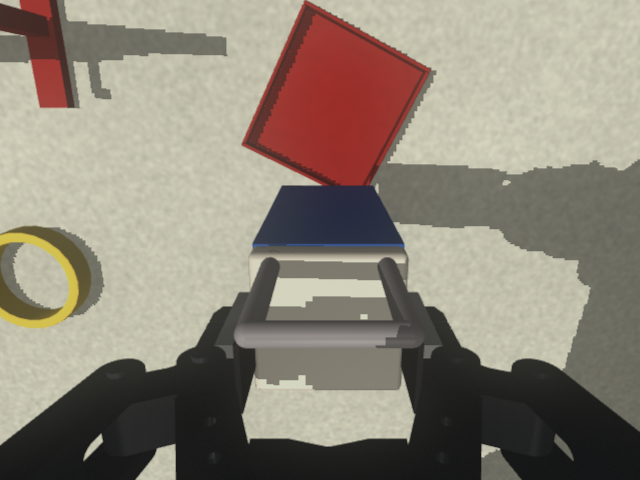

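View pics/side11.png

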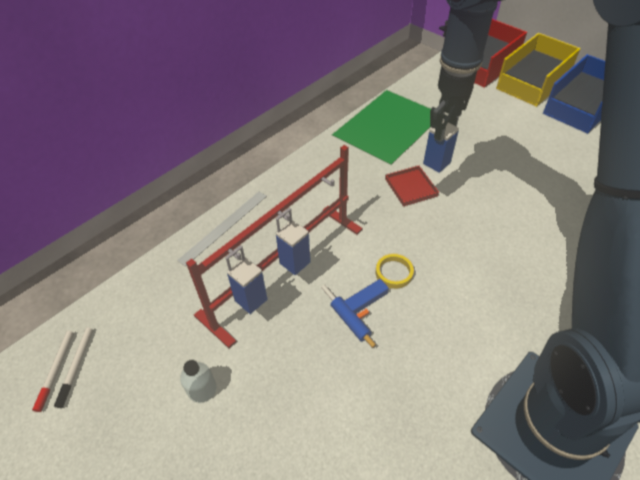

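View pics/scene11.png

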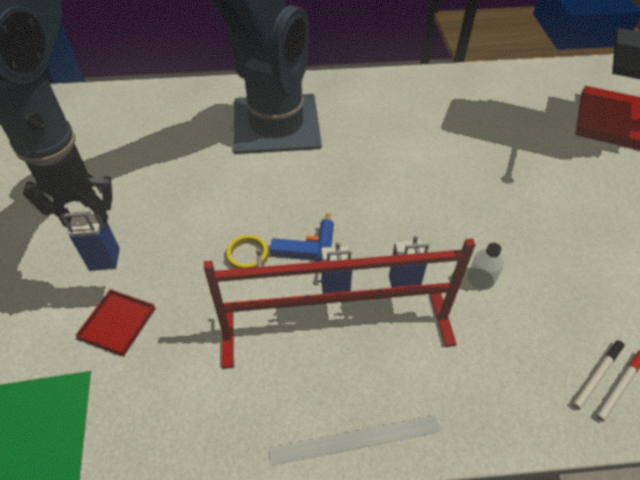

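Run:
```python
from h import *
c=get_calibration("wrist");o=get_obs();print(o['eef_pos'])
A,B,C=[onz("wrist",p,.018,c) for p in [(243,144),(431,70),(307,2)]]
print(A,B,C,"ctr",(A+B)/2,np.linalg.norm(A-C),np.linalg.norm(B-C),np.degrees(np.arctan2(*(B-C)[[1,0]])))
zb=o['eef_pos'][2]-.113
for z in (zb,): 
    P=[onz("wrist",p,z,c) for p in [(283,186),(373,186)]]; print("bottom back",P,"w",np.linalg.norm(P[0]-P[1]))
P=[onz("wrist",p,z+.11,c) for p in [(252,247),(405,247)]]; print("top back",P,"w",np.linalg.norm(P[0]-P[1]))
P=[onz("wrist",p,z+.11,c) for p in [(255,388),(401,390)]]; print("top front",P)
P=[onz("wrist",p,z+.15,c) for p in [(235,335),(424,335)]]; print("loop",P,"w",np.linalg.norm(P[0]-P[1]))
```

```text
[ 0.5318 -0.3406  0.2438]
[ 0.5727 -0.2728  0.018 ] [ 0.6294 -0.4167  0.018 ] [ 0.6743 -0.3235  0.018 ] ctr [ 0.6011 -0.3448  0.018 ] 0.11345614886812302 0.10340947555089347 -115.73068613393215
bottom back [array([ 0.5616, -0.3155,  0.1308]), array([ 0.5622, -0.3648,  0.1308])] w 0.049267092186399075
top back [array([ 0.5643, -0.3172,  0.2408]), array([ 0.5649, -0.3635,  0.2408])] w 0.046280847362186295
top front [array([ 0.5142, -0.3163,  0.2408]), array([ 0.514 , -0.3654,  0.2408])]
loop [array([ 0.5578, -0.32  ,  0.2808]), array([ 0.5584, -0.3613,  0.2808])] w 0.041287983468675585
```

The tray centre measures about (0.601, -0.343), and box c hangs upright (about 0.02 rad) with its centre 6 mm ahead of the TCP. I'll move over the tray and go down.

Call:
{"op": "jog_arm", "data": {"moves": [{"dx": 0.015,"dy": 0,"dz": 0,"twist": 0},{"dx": 0.035,"dy": 0.001,"dz": 0,"twist": 0},{"dx": 0.052,"dy": 0.002,"dz": 0.01,"twist": 0},{"dx": 0.063,"dy": 0.003,"dz": 0.025,"twist": 0},{"dx": 0.063,"dy": 0.003,"dz": 0.045,"twist": 0},{"dx": 0.063,"dy": 0.003,"dz": 0.065,"twist": 0},{"dx": 0.063,"dy": 0.003,"dz": 0.085,"twist": 0},{"dx": 0.063,"dy": 0.003,"dz": 0.098,"twist": 0},{"dx": 0.063,"dy": 0.003,"dz": 0.105,"twist": 0},{"dx": 0.063,"dy": 0.003,"dz": 0.105,"twist": 0}]}}

```text
t: 18.4
eef_pos: [0.5944, -0.3427, 0.1377]
orientation: [-3.141, -0.019, 0.003]
wrist_force: [0.6, 0.0, -4.3]
gripper_width: 0.0487
```

Run:
```python
from h import *
for n in ("wrist","side","scene"): cv2.imwrite(f"pics/{n}12.png",get_image(n)[:,:,::-1])
a=cv2.imread("pics/side12.png")[110:230,360:480];b=cv2.imread("pics/scene12.png")[240:360,60:180];c=cv2.imread("pics/wrist12.png")
cv2.imwrite("pics/m12.png",np.hstack([cv2.resize(a,(400,400),interpolation=2),cv2.resize(b,(400,400),interpolation=2)]))
o=get_obs();print(o['eef_pos'],o['wrist_force'])
```

```text
[ 0.5954 -0.3432  0.1398] [-0.1082 -0.0329 -4.0353]
```

View pics/m12.png

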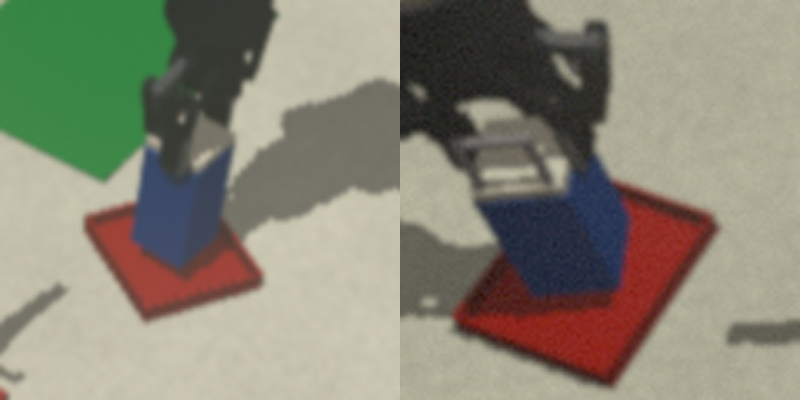

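View pics/wrist12.png

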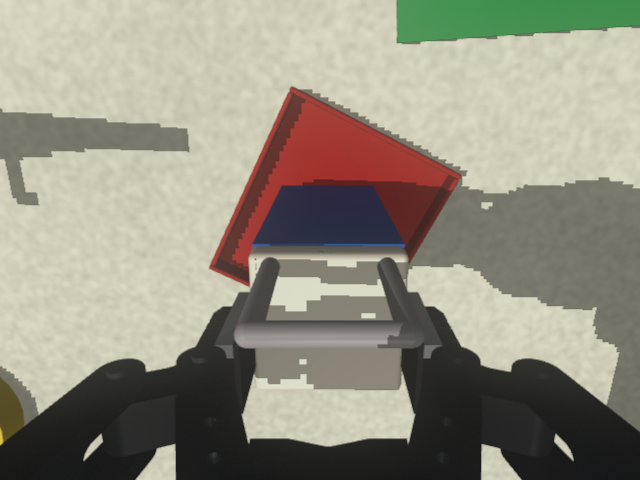

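Box c is over the middle of the tray, about 24 mm above the floor. I'll lower slowly.

Call:
{"op": "jog_arm", "data": {"moves": [{"dx": 0,"dy": 0,"dz": 0.004,"twist": 0},{"dx": 0,"dy": 0,"dz": 0.008,"twist": 0},{"dx": 0,"dy": 0,"dz": 0.012,"twist": 0},{"dx": 0,"dy": 0,"dz": 0.015,"twist": 0},{"dx": 0,"dy": 0,"dz": 0.018,"twist": 0},{"dx": 0,"dy": 0,"dz": 0.02,"twist": 0},{"dx": 0,"dy": 0,"dz": 0.021,"twist": 0},{"dx": 0,"dy": 0,"dz": 0.021,"twist": 0},{"dx": 0,"dy": 0,"dz": 0.021,"twist": 0},{"dx": 0,"dy": 0,"dz": 0.021,"twist": 0}]}}

```text
t: 19.55
eef_pos: [0.595, -0.3429, 0.118]
orientation: [3.141, 0.019, 0.0]
wrist_force: [-0.1, -0.0, -4.3]
gripper_width: 0.0484
```

Call:
{"op": "jog_arm", "data": {"moves": [{"dx": 0,"dy": 0,"dz": 0.0005,"twist": 0},{"dx": 0,"dy": 0,"dz": 0.001,"twist": 0},{"dx": 0,"dy": 0,"dz": 0.0015,"twist": 0},{"dx": 0,"dy": 0,"dz": 0.002,"twist": 0},{"dx": 0,"dy": 0,"dz": 0.002,"twist": 0},{"dx": 0,"dy": 0,"dz": 0.002,"twist": 0},{"dx": 0,"dy": 0,"dz": 0.002,"twist": 0},{"dx": 0,"dy": 0,"dz": 0.002,"twist": 0},{"dx": 0,"dy": 0,"dz": 0.002,"twist": 0},{"dx": 0,"dy": 0,"dz": 0.002,"twist": 0}]}}

```text
t: 20.55
eef_pos: [0.5953, -0.3429, 0.1171]
orientation: [3.141, 0.019, 0.002]
wrist_force: [-2.3, 1.9, 6.8]
gripper_width: 0.048
```

There's gentle contact: the wrist force went from -4.3 to +6.8 N. I'll release and retreat upwards.

Call:
{"op": "jog_arm", "data": {"moves": [{"dx": 0,"dy": 0,"dz": 0,"twist": 0},{"dx": 0,"dy": 0,"dz": 0,"twist": 0},{"dx": 0,"dy": 0,"dz": 0,"twist": 0},{"dx": 0,"dy": 0,"dz": 0,"twist": 0},{"dx": 0,"dy": 0,"dz": 0,"twist": 0},{"dx": 0,"dy": 0,"dz": 0,"twist": 0},{"dx": 0,"dy": 0,"dz": 0,"twist": 0},{"dx": 0,"dy": 0,"dz": -0.01,"twist": 0},{"dx": 0,"dy": 0,"dz": -0.03,"twist": 0},{"dx": 0,"dy": 0,"dz": -0.055,"twist": 0}], "jaw": 0}}

```text
t: 21.55
eef_pos: [0.5945, -0.3427, 0.1712]
orientation: [-3.141, -0.019, 0.002]
wrist_force: [-0.5, -0.7, 0.6]
gripper_width: 0.0853
```

Call:
{"op": "jog_arm", "data": {"moves": [{"dx": 0,"dy": 0,"dz": -0.03,"twist": 0},{"dx": 0,"dy": 0,"dz": -0.06,"twist": 0},{"dx": 0,"dy": 0,"dz": -0.1,"twist": 0},{"dx": 0,"dy": 0,"dz": -0.13,"twist": 0},{"dx": -0.03,"dy": 0,"dz": -0.15,"twist": 0},{"dx": -0.06,"dy": 0,"dz": -0.15,"twist": 0},{"dx": -0.08,"dy": 0,"dz": -0.15,"twist": 0},{"dx": -0.1,"dy": 0,"dz": -0.15,"twist": 0},{"dx": -0.1,"dy": 0,"dz": -0.15,"twist": 0},{"dx": -0.1,"dy": 0,"dz": -0.15,"twist": 0}]}}

```text
t: 22.55
eef_pos: [0.495, -0.3442, 0.3218]
orientation: [3.141, 0.019, 0.002]
wrist_force: [0.6, 0.8, -0.0]
gripper_width: 0.0854
```

Run:
```python
from h import *
o=get_obs();print(o['eef_pos'],o['wrist_force'],o['t'])
for n in ("wrist","side","scene"): cv2.imwrite(f"pics/{n}13.png",get_image(n)[:,:,::-1])
```

```text
[ 0.495  -0.3442  0.3218] [ 0.6155  0.8226 -0.0205] 22.55
```

View pics/wrist13.png

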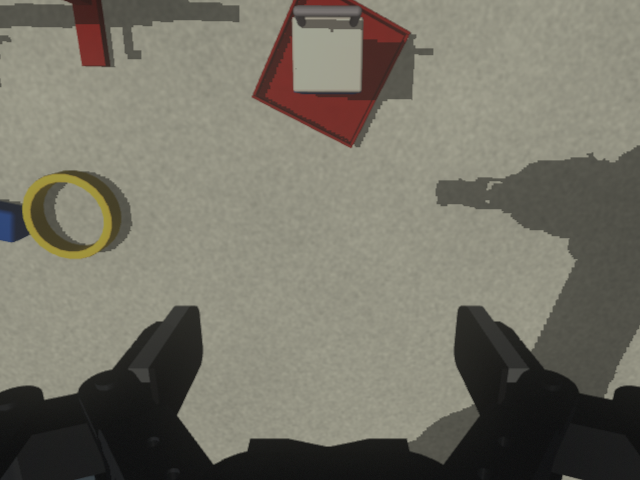

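View pics/side13.png

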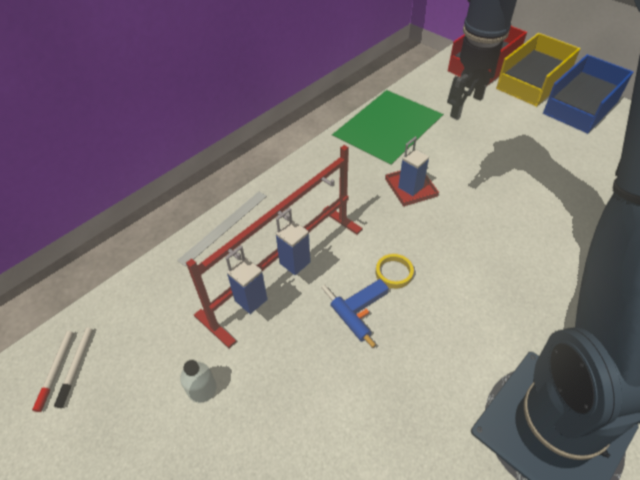

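The wrist view shows the box standing in the tray (lid 292–362, front edge at row 92), and the side view shows a and b on their hooks. I'll check the numbers, then hand in.

Run:
```python
from h import *
c=get_calibration("wrist")
P=[onz("wrist",p,.113,c) for p in [(292,92),(362,93)]]
ctr=(P[0]+P[1])/2+[.025,0,0]; print("box",ctr, np.linalg.norm(P[0]-P[1]))
T=[onz("wrist",p,.018,c) for p in [(253,96),(410,35)]]; t=(T[0]+T[1])/2; print("tray",t)
d=(ctr-t)[:2]; a=np.radians(-26); print("in tray frame",d@[np.cos(a),np.sin(a)],d@[-np.sin(a),np.cos(a)])
g=cv2.absdiff(cv2.imread("pics/side0.png")[220:420,170:420],cv2.imread("pics/side13.png")[220:420,170:420]).max(2); print("diff px around a,b,bystanders",(g>60).sum())
hand_in()
```

```text
box [ 0.6011 -0.3417  0.113 ] 0.050649318023740564
tray [ 0.6006 -0.3438  0.018 ]
in tray frame -0.00047673232526900005 0.00210910186578334
diff px around a,b,bystanders 769
the job is handed in; nothing more can be done
```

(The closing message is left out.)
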